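# Row up the stone pots and hold the index plunger clear

### The arm

A 6-joint arm with a two-finger parallel gripper is mounted at the origin on a cart in front of the work surface, level with it; the furniture and walls round the work are solid. World frame = base frame: x ahead of the robot, y to its left, z up, the work surface at z = 0. Lengths are in m, angles in rad, forces in N, time in s.
With the tool pointing down it reaches from about 0.325 to 0.85 m from the base axis. Payload 15.5 kg.
Tool frame: the origin (TCP) lies on the centre line of the jaws, within the pads' length; the fingertips stand 17 mm ahead of it and the grasp point (between the pads) lies 2 mm behind it; z points along the fingers, y is the line along which they close (so a half turn about z gives the same grasp; the last joint's range is limited). The gripper opens to 91 mm and grips with 3 to 60 N. Pads are 32 mm wide; open, the fingers measure 118 mm over their backs; the gripper's body (76 mm by 178 mm) begins 60 mm behind the grasp point.
Start: joints at [1.238, 0.494, 1.345, -0, 1.302, -0.096], TCP at [0.147, 0.608, 0.231] pointing down, gripper open.
Joint ranges: [-2.91, 2.91], [-0.82, 2.16], [0.22, 2.67], [-1.22, 4.37], [0.12, 2.79], [-3.08, 3.08]. Speed limits (rad/s): [1.89, 1.89, 2.57, 3.01, 3.01, 3.01].

### API

Orientations are given as a unit quaternion [x, y, z, w].
In Python, from plant import status, viewer, hand_in gives the robot as it stands.
- The arm moves only by the tool apply_moves, never from a script. Its argument "increments" is a list of rows, each a list of 7 numbers: the shift along the tool's x, y, z in mm, then the turn, a rotation vector about the tool's x, y, z in degrees, then the closure in counts, from 0 (fully open) to 255 (shut). A call has 1 to 5 rows; each row shifts and turns the commanded pose from where the row before left it, along the tool's axes as they then stand; what a row does not reach is not made up. A row lasts 1/10 s, in which the tool goes at most 50 mm and 8.59 degrees, less where a joint would pass 70% of its speed; a pose out of reach is approached as far as the arm can. A call is refused whole if a number of a shift passes 50 or a number of a turn 8.59, either way. A call with a gripper value outside its range is refused whole. The fingers move at their own pace and stop on an object; "squeeze" is the grip in N (left out, the last holds). Time passes only in rows, so rows that do not move let the fingers close. It gives the time, the measured TCP pose, the force, the opening and the grip force at its end, in the units of the state.
- status.observe(): the state, without advancing time (a new reading comes with each control period).
- viewer.camera(name): name is "scene" or "top" or "wrist"; returns a dict with "frame" (384x512x3 uint8, red, green, blue), "intrinsics" (3x3 intrinsics, pixels), "pose" (4x4, takes a point from camera to world coordinates); the wrist camera has in their place "T_tool_cam" (4x4, takes a point from camera to tool coordinates, whose origin is the TCP and whose axes are the flange's). Camera axes: x right, y down, z forward; pixel columns grow to the right and rows downward; lengths in m; the calibration is good to about 2 mm. A picture is of the moment at which its call begins: read the wrist's pose just before it. There is no depth.
- hand_in(): hands the job in; it is judged then, once.
The state is a dict: "t": time; "q": joint angles; "qd": joint speeds; "effort": joint torques, N m; "ee_pos": TCP position; "eef_rot": TCP orientation; "contact_force": force on the tool from outside, world axes, zero at the start; "torque": the same for the moment, N m; "opening": finger opening in m; "grasp_force": force on a finger pad.
Only numpy, scipy, OpenCV 4.12 (cv2) and the standard library are available. Lean on these libraries where they do the work, as an engineer would, in place of code of your own. Each camera call takes 0.05 s, during which the arm holds its last target. There are 200 camera calls.

### The job

Nudge the three small stone pots on the sliding tray back until they stand upright against its back fence in an even row, one centred opposite each of the three marks engraved on the fence (any pot at any mark). Then take the black knob of the sprung index plunger on the front bracket and pull it straight up, fully back, so that its pin leaves the hole in the tray and the tray runs by itself to its left stop with the pots still in their row. Finish while still gripping the knob and holding the plunger fully up; do not let go, and leave the other things on the bench where they are.

Things in the scene. Friction and masses are not known exactly. Their poses are not given: they have to be found in the camera images.
- fixture: Fixed steel base plate, 148 x 320 x 10 mm. Origin: on the bench under its middle; x to its back, y left along the tray's travel, z up. Here the tray's floor is at z = 0.020, the fence's face at x = 0.068, its top at z = 0.036; the grey bracket spans x -0.069 to -0.015, y -0.010 to 0.030, 0.047 high, the plunger's steel nut on it 20 mm wide to z = 0.052.
- tray (a joint): The bare metal tray (250 mm long, 117 mm deep, fence along the back): its slide along the fixture's y, 0 = locked by the pin (start), 0.060 = at its left stop. A hidden spring of about 3 N drives it slowly (about 1.5 s) to the left once the pin is clear of its hole.
- plunger (a joint): The sprung index plunger: 0 = pin seated in the tray's hole, 0.020 = fully up (hard stop). The pin is clear of the hole at about 0.007. The spring takes 4 N to start and 8 N at the top, and snaps the plunger down when it is let go.
- knob (a point): Grip point: centre of the plunger's black fluted knob, on its upright axis (fixture x = -0.032, y = 0.010), 71 mm above the bench when down; rises with the plunger. The knob is 23 mm across from 10 mm below this point to 6 mm above, then a rim 30 mm across up to 11 mm above. Pinch it from above, from any side, under the rim; there are 19 mm below this point to the steel nut while it is down.
- mark_1 (a point): Foot of the right-hand of three dark upright lines engraved on the tray's back fence: on the fence's front face at floor height; moves with the tray. x to the back (into the fence), y left along the fence, z up. A pot touching the fence before it has its origin at x = -0.0205, y = 0 in this frame. The marks are 85 mm apart.
- mark_2 (a point): Foot of the middle of three dark upright lines engraved on the tray's back fence: on the fence's front face at floor height; moves with the tray. x to the back (into the fence), y left along the fence, z up. A pot touching the fence before it has its origin at x = -0.0205, y = 0 in this frame. The marks are 85 mm apart.
- mark_3 (a point): Foot of the left-hand of three dark upright lines engraved on the tray's back fence: on the fence's front face at floor height; moves with the tray. x to the back (into the fence), y left along the fence, z up. A pot touching the fence before it has its origin at x = -0.0205, y = 0 in this frame. The marks are 85 mm apart.
- pot_a: One of the three alike small round lidded stone pots standing on the tray, cream-white plastic; 25 mm high and 41 mm across for gripping and touching (it looks about 4 mm smaller), about 30 g. Origin: centre of its underside; z up. At the start it stands 20 to 40 mm short of the fence, roughly before the right-hand mark. Grip or push it low down on its side.
- pot_b: One of the three alike small round lidded stone pots standing on the tray, cream-white plastic; 25 mm high and 41 mm across for gripping and touching (it looks about 4 mm smaller), about 30 g. Origin: centre of its underside; z up. At the start it stands 20 to 40 mm short of the fence, roughly before the middle mark. Grip or push it low down on its side.
- pot_c: One of the three alike small round lidded stone pots standing on the tray, cream-white plastic; 28 mm high and 41 mm across for gripping and touching (it looks about 4 mm smaller), about 30 g. Origin: centre of its underside; z up. At the start it stands 20 to 40 mm short of the fence, roughly before the left-hand mark. Grip or push it low down on its side.
- loupe: Black round loupe, 36 mm across, 26 mm high, in front of the fixture to the right. Origin: centre of its underside. A bystander standing loose beside the fixture: leave it where it is.
- stone_case: Flat grey case, 30 x 40 x 9 mm, left of the fixture. Origin: centre of its underside. A bystander standing loose beside the fixture: leave it where it is.
- clip_tin: Dark green tin, 54 x 80 x 30 mm, in front of the fixture. Origin: centre of its underside. A bystander standing loose beside the fixture: leave it where it is.
Not all that is in view belongs to the job. What is shaped like the pot_c but green, turquoise or yellow is not meant.

How it is judged:
By the outcome, as a careful person would: the job done as asked, in the order asked, and still so for the second after the job is handed in, while the arm keeps its last pose, push and grip.
It also fails if it takes over 51 s, if anything falls off the work surface, if the arm or the gripper's body presses on something with over 40 N, if the wrist force passes 120 N, or if a joint passes its speed limit or range.

## Working session

There is one attempt and no reset: what is moved stays moved. The work goes in short steps, Python scripts to look and compute and a tool call to move; the robot and the scene stay as the last step left them, time stands still between calls to the robot, and variables do not carry over. Pictures are saved under pics/ and viewed, at most 10 in all, crops included, and the job is handed in when it is done.

Besides the shell and the picture viewer there is one more tool, called after ">>>" in YAML: its name, and indented under it one key for each argument. apply_moves: Moves the arm, as the interface text tells. Its arguments: {"type":"object","properties":{"increments":{"type":"array","items":{"type":"array","items":{"type":"number"}}},"squeeze":{"type":"number"}},"required":["increments"]}

```bash
ls; mkdir -p pics; python3 - <<'E'
from plant import status, viewer
import cv2, numpy as np
s=status.observe(); print({k:np.round(v,3).tolist() for k,v in s.items()})
for n in("scene","top","wrist"):
    c=viewer.camera(n); cv2.imwrite(f"pics/{n}0.png",c["frame"][:,:,::-1])
    np.savez(f"pics/{n}0.npz",**{k:v for k,v in c.items()})
    print(n,[ (k,np.round(v,4).tolist()) for k,v in c.items() if k!="frame"])
a=cv2.imread("pics/top0.png");cv2.imwrite("pics/top0b.png",cv2.resize(a,(800,600),interpolation=cv2.INTER_CUBIC))
E
```

```text
pics
{'t': 0.0, 'q': [1.238, 0.494, 1.346, 0.0, 1.303, -0.095], 'qd': [-0.0, 0.001, 0.001, 0.001, 0.001, -0.002], 'effort': [0.003, -87.884, -38.184, 0.071, 0.053, -0.0], 'ee_pos': [0.147, 0.607, 0.23], 'eef_rot': [0.118, 0.993, -0.001, -0.0], 'contact_force': [-0.958, 0.802, -1.046], 'torque': [0.104, 0.013, 0.004], 'grasp_force': 0.0, 'opening': 0.091}
scene [('intrinsics', [[443.8122, 0.0, 255.8953], [0.0, 443.8122, 193.7739], [0.0, 0.0, 1.0]]), ('pose', [[0.8512, -0.312, 0.4219, 0.0737], [-0.5247, -0.5237, 0.6712, -0.4918], [0.0115, -0.7927, -0.6095, 0.715], [0.0, 0.0, 0.0, 1.0]])]
top [('intrinsics', [[408.6622, 0.0, 253.6685], [0.0, 408.6622, 196.4382], [0.0, 0.0, 1.0]]), ('pose', [[-0.0284, -0.9967, 0.0759, 0.4287], [-0.9996, 0.0286, 0.0018, 0.2019], [-0.0039, -0.0758, -0.9971, 1.2225], [0.0, 0.0, 0.0, 1.0]])]
wrist [('intrinsics', [[277.4697, 0.0, 258.2759], [0.0, 277.4697, 188.8225], [0.0, 0.0, 1.0]]), ('T_tool_cam', [[-0.0006, -0.9721, -0.2346, 0.0661], [1.0, -0.0006, -0.0001, -0.0], [-0.0001, -0.2346, 0.9721, -0.1524], [0.0, 0.0, 0.0, 1.0]])]
```

View pics/top0b.png

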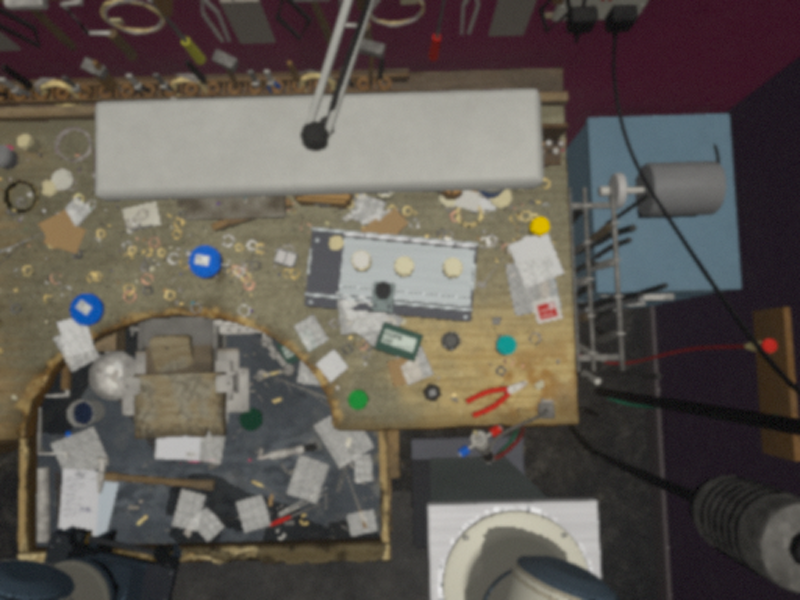

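View pics/scene0.png

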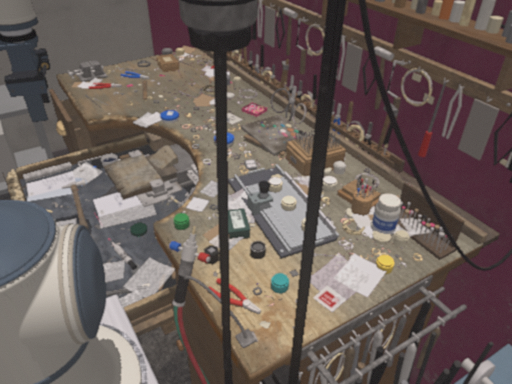

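The top view shows the fixture at x 305–475, y 230–318, with pots at (361,260), (404,266) and (453,267). The knob is at (382,289), the tin at (399,341) and the loupe at (450,341). The scene view has a lamp arm in front of the fixture. Next I'll zoom in on the top view.

```bash
cat > h.py <<'E'
import numpy as np, cv2
from plant import status, viewer
from scipy.spatial.transform import Rotation as R
def cast(K,P,uv,z):
    uv=np.atleast_2d(uv).astype(float); d=np.c_[(uv-K[:2,2])/[K[0,0],K[1,1]],np.ones(len(uv))]@P[:3,:3].T
    return P[:3,3]+d*((z-P[2,3])/d[:,2])[:,None]
def proj(K,P,X):
    c=(np.atleast_2d(X)-P[:3,3])@P[:3,:3]; return (c[:,:2]/c[:,2:])@np.diag([K[0,0],K[1,1]])+K[:2,2]
def wrist(name):
    s=status.observe(); c=viewer.camera("wrist"); T=np.eye(4)
    T[:3,:3]=R.from_quat(s["eef_rot"]).as_matrix(); T[:3,3]=s["ee_pos"]
    P=T@c["T_tool_cam"]; cv2.imwrite(f"pics/{name}.png",c["frame"][:,:,::-1]); np.savez(f"pics/{name}.npz",frame=c["frame"],K=c["intrinsics"],P=P)
    return c["frame"],np.array(c["intrinsics"]),P
E
python3 - <<'E'
from h import *
d=np.load("pics/top0.npz");K,P=d["intrinsics"],d["pose"]
f=d["frame"][140:240,185:345,::-1]
cv2.imwrite("pics/top0c.png",cv2.resize(f,(800,500),interpolation=cv2.INTER_CUBIC))
g=lambda x,y:[x*.64,y*.64]
for n,p,z in [("plateL-bk",g(312,229),.01),("R-bk",g(476,242),.01),("L-fr",g(305,304),.01),("R-fr",g(471,319),.01),("pot",g(361,260),.045),("pot",g(404,266),.045),("pot",g(453,267),.045),("knob",g(382,289),.08)]:
    print(n,cast(K,P,p,z).round(3))
E
```

```text
plateL-bk [[0.676 0.362 0.01 ]]
R-bk [[0.641 0.048 0.01 ]]
L-fr [[0.532 0.378 0.01 ]]
R-fr [[0.494 0.063 0.01 ]]
pot [[0.608 0.267 0.045]]
pot [[0.594 0.188 0.045]]
pot [[0.59  0.097 0.045]]
knob [[0.549 0.229 0.08 ]]
```

View pics/top0c.png

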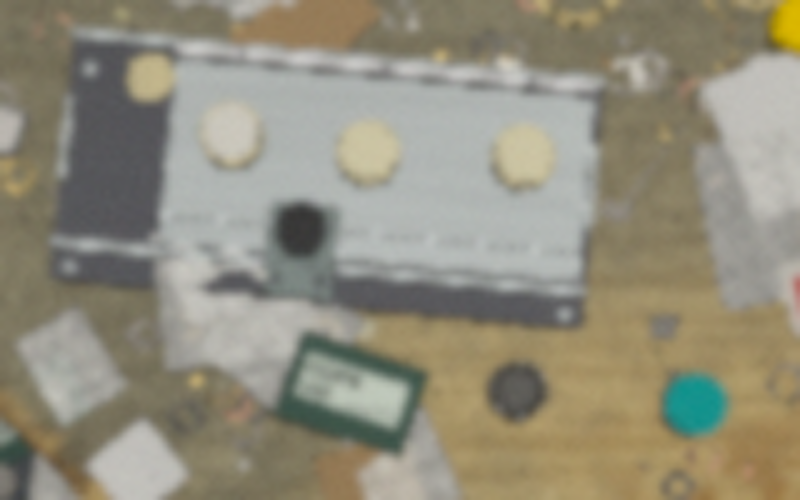

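The zoomed crop shows the plate with corners at (75,35), (600,80), (55,275) and (580,325), and the knob at (300,230). The pots are at (232,133), (368,152) and (524,155), about 30 mm short of the fence. The tan disc at (150,78) is loose on the plate's left or just scenery. Fixture yaw is about -6.4° with its centre near (0.586, 0.213). I'll move in to look with the wrist camera.

>>> apply_moves:
  increments:
    - [-29,-21,0,0,0,0,0]
    - [-29,-21,2,0,0,0,0]
    - [-29,-21,2,0,0,0,0]
    - [-29,-21,2,0,0,0,0]
    - [-29,-21,2,0,0,0,0]

```text
t: 0.65
ee_pos: [0.2636, 0.4703, 0.2227]
eef_rot: [0.118, 0.993, -0.0, -0.0]
contact_force: [1.6, 0.3, 0.2]
opening: 0.0912
grasp_force: 0.0
```

>>> apply_moves:
  increments:
    - [-29,-21,2,0,0,0,0]
    - [-29,-21,2,0,0,0,0]
    - [-29,-21,2,0,0,0,0]
    - [-29,-21,2,0,0,0,0]
    - [-29,-21,2,0,0,0,0]

```text
t: 1.15
ee_pos: [0.38, 0.3341, 0.2128]
eef_rot: [0.118, 0.993, -0.0, -0.0]
contact_force: [-0.5, -0.5, -0.8]
opening: 0.0912
grasp_force: 0.0
```

>>> apply_moves:
  increments:
    - [-29,-21,2,0,0,0,0]
    - [-29,-21,2,0,0,0,0]
    - [-29,-21,2,0,0,0,0]
    - [-20,-16,2,0,0,-7.1,0]
    - [0,0,0,0,0,0,0]

```text
t: 1.65
ee_pos: [0.4664, 0.2313, 0.2046]
eef_rot: [0.055, 0.998, -0.0, 0.0]
contact_force: [-0.0, -0.0, -0.4]
opening: 0.0911
grasp_force: 0.0
```

```bash
python3 - <<'E'
from h import *
s=status.observe();print(s["t"],s["ee_pos"],s["eef_rot"],s["contact_force"],np.abs(s["qd"]).max())
f,K,P=wrist("w1")
b=f[:,:,::-1]
cv2.imwrite("pics/w1b.png",cv2.resize(b,(800,600),interpolation=cv2.INTER_CUBIC))
E
```

```text
1.65 [0.46639976 0.23126433 0.20456512] [ 5.52014650e-02  9.98475196e-01 -2.72816285e-04  8.55447483e-05] [-0.03414543 -0.02743135 -0.36457931] 0.20517737850473866
```

View pics/w1b.png

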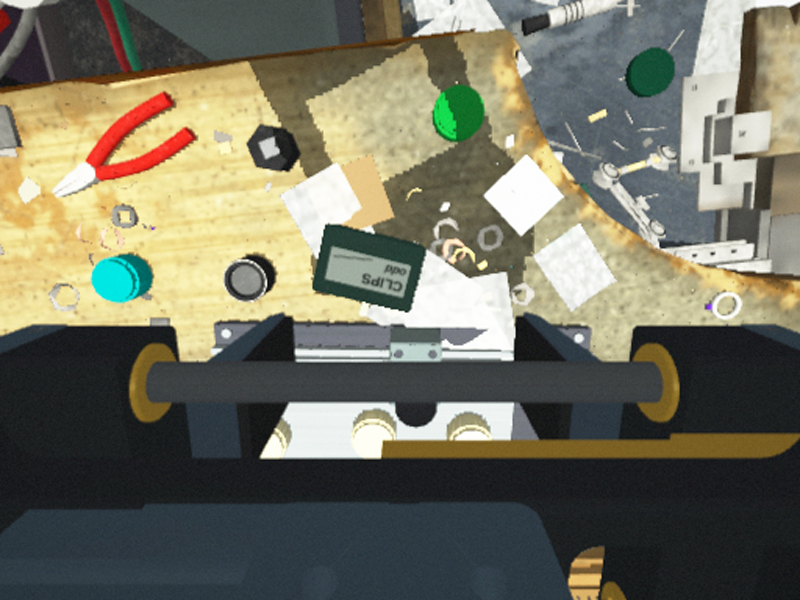

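From this pose the wrist camera looks to the robot side of the gripper. It shows the tin at (369,267), the loupe at (249,278), the bracket at (416,345) and the pots partly hidden at (375,432) and (470,428). Moving forward will bring the fence into the clear part of the image.

>>> apply_moves:
  increments:
    - [-30,-5,5,0,0,0,0]
    - [-30,-6,5,0,0,0,0]
    - [-30,-6,5,0,0,0,0]
    - [-30,-6,5,0,0,0,0]
    - [-30,-6,5,0,0,0,0]

```text
t: 2.2
ee_pos: [0.611, 0.1884, 0.1796]
eef_rot: [0.057, 0.998, 0.0, -0.0]
contact_force: [-0.4, -0.0, 0.2]
opening: 0.0914
grasp_force: 0.0
```

>>> apply_moves:
  increments:
    - [-28,-5,5,0,0,0,0]
    - [0,0,0,0,0,0,0]
    - [0,0,0,0,0,0,0]

```text
t: 2.5
ee_pos: [0.6372, 0.1804, 0.1744]
eef_rot: [0.057, 0.998, -0.0, -0.001]
contact_force: [-0.7, -0.5, -0.4]
opening: 0.091
grasp_force: 0.0
```

```bash
python3 - <<'E'
from h import *
s=status.observe();print(s["t"],s["ee_pos"],s["eef_rot"],s["contact_force"],np.abs(s["qd"]).max())
f,K,P=wrist("w2")
b=f[:,:,::-1]
cv2.imwrite("pics/w2b.png",cv2.resize(b,(800,600),interpolation=cv2.INTER_CUBIC))
E
```

```text
2.5 [0.63721795 0.18038721 0.17440621] [ 5.70321352e-02  9.98372179e-01 -3.61523199e-06 -5.72334929e-04] [-0.71506803 -0.49616167 -0.43595128] 0.02296727410219599
```

View pics/w2b.png

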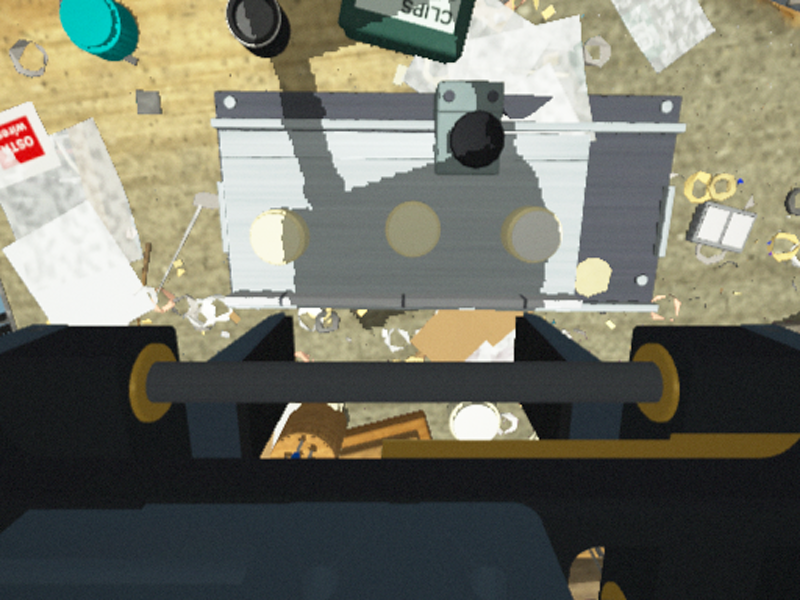

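This view shows the plate screws at (230,102), (668,106) and (641,280), the fence marks at (284,300), (403,300) and (523,301), and the knob at (477,139). The pots are at (278,236), (413,229) and (532,235). Now I'll refine these.

```bash
python3 - <<'E'
from h import *
d=np.load("pics/w2.npz");f,K,P=d["frame"],d["K"],d["P"]
g=cv2.cvtColor(f,cv2.COLOR_RGB2GRAY).astype(int)
for c in (182,258,335):
    print(c); print(g[184:199,c-7:c+8])
s=.64
o=np.array([.586,.213,0]);ex=np.array([.9935,-.1135,0]);ey=np.array([.1135,.9935,0])
for n,p,z in [("scrFR",(230,102),.01),("scrFL",(668,106),.01),("scrBL",(641,280),.01),("disc",(592,276),.012),("knobtop",(477,139),.082),("m1top",(284,296),.036),("m2top",(403,296),.036),("m3top",(523,297),.036),("trayL",(590,160),.02),("trayR",(228,200),.02),("a",(278,236),.045),("b",(413,229),.045),("c",(532,235),.048),("caseTop",(727,228),.009)]:
    w=cast(K,P,[p[0]*s,p[1]*s],z)[0]; r=w-o; print(n,w.round(4),"fix",(r@ex).round(4),(r@ey).round(4))
E
```

```text
182
[[230 231 231 230 229 231 231 231 232 231 231 231 231 216 116]
 [234 232 233 232 233 233 233 225 171 171 169 189 232 219 117]
 [172 170 170 171 171 173 171 161 115 119 119 134 189 220 121]
 [116 115 115 114 116 109  99  76  85 113 116 113 130 159 115]
 [113 116 117 116 111  85  63  74 102 116 117 118 113 113 112]
 [115 117 117 113  94  58  76 107 118 120 116 118 116 117 116]
 [169 208 210 192  97  86 142 204 204 190 126 125 124 129 124]
 [236 241 235 164  99 144 233 240 239 231 131 134 133 134 132]
 [244 244 243 216 103 162 245 245 245 241 220 132 134 131 135]
 [244 243 238 183 110 162 243 244 245 244 236 133 137 135 134]
 [243 244 242 216 129 162 244 244 244 244 235 134 129 135 135]
 [220 224 224 213 159 154 217 233 233 231 227 189 190 189 178]
 [222 223 221 220 216 211 220 229 229 229 229 227 224 225 211]
 [187 179 182 183 182 177 174 172 167 175 190 188 193 194 183]
 [155 157 163 162 151 137 138 136 135 139 155 160 164 163 163]]
258
[[113 119 118 115 114 116 117 116 117 118 117 117 119 117 117]
 [114 115 115 115 117 111 116 116 113 116 118 116 116 112 115]
 [113 114 115 113 11
[... 1706 characters left out ...]
4 109 114 115 118 121 121 119 122 130 173]]
scrFR [0.4999 0.0776 0.01  ] fix -0.0702 -0.1443
scrFL [0.5365 0.3732 0.01  ] fix -0.0674 0.1535
scrBL [0.6561 0.3564 0.01  ] fix 0.0534 0.1505
disc [0.6484 0.3193 0.012 ] fix 0.0499 0.1127
knobtop [0.5494 0.2301 0.082 ] fix -0.0383 0.0128
m1top [0.6323 0.0979 0.036 ] fix 0.0591 -0.1091
m2top [0.6417 0.1795 0.036 ] fix 0.0592 -0.027
m3top [0.6519 0.2618 0.036 ] fix 0.06 0.0559
trayL [0.5659 0.3157 0.02  ] fix -0.0316 0.0998
trayR [0.5639 0.0666 0.02  ] fix -0.0054 -0.1479
a [0.5906 0.1039 0.045 ] fix 0.0169 -0.1078
b [0.5961 0.1913 0.045 ] fix 0.0125 -0.0204
c [0.6084 0.2665 0.048 ] fix 0.0161 0.0557
caseTop [0.6247 0.4186 0.009 ] fix 0.0151 0.2087
```

```bash
python3 - <<'E'
from h import *
d=np.load("pics/w2.npz");f,K,P=d["frame"],d["K"],d["P"]
foot=cast(K,P,[(182.4,187),(257.6,187.6),(332.7,187.8)],.020)
top=cast(K,P,[(179.7,190.4),(257.5,190.8),(335.5,191.2)],.036)
print(foot.round(4),top.round(4))
for q in(foot,top):
    print(np.linalg.norm(np.diff(q,axis=0),axis=1),"yaw",np.degrees(np.arctan2(-(q[2]-q[0])[0],(q[2]-q[0])[1])))
s=.64
n=["scrFR","scrFL","scrBL"];w=cast(K,P,np.array([(230,102),(668,106),(641,280)])*s,.01);print(np.degrees(np.arctan2(-(w[1]-w[0])[0],(w[1]-w[0])[1])))
# fixture frame from marks (m1..m3) with face at x=.068; predict knob, compare
m=(foot+top)/2; ey=m[2]-m[0];ey[2]=0;ey/=np.linalg.norm(ey);ex=np.array([ey[1],-ey[0],0])
for nm,p,z in [("scrFR",(230,102),.01),("scrFL",(668,106),.01),("scrBL",(641,280),.01),("knobtop",(477,139),.082),("a",(278,236),.045),("b",(413,229),.045),("c",(532,235),.048),("disc",(592,276),.02)]:
    r=cast(K,P,np.array(p)*s,z)[0]-m[1]; print(nm,"from m2 fix axes",(r@ex*1e3).round(1),(r@ey*1e3).round(1))
print("ex",ex,"ey",ey)
# knob dark circle
g=cv2.cvtColor(f,cv2.COLOR_RGB2GRAY);k=(g[60:120,280:340]<45).astype(np.uint8)
c=max(cv2.findContours(k,0,2)[0],key=cv2.contourArea);print(cv2.minEnclosingCircle(c),cv2.boundingRect(c),cv2.contourArea(c))
c=cv2.resize(f[80:200,130:400,::-1],None,fx=2.9,fy=2.9,interpolation=cv2.INTER_CUBIC);cv2.imwrite("pics/w2c.png",c)
E
```

```text
[[0.6329 0.0942 0.02  ]
 [0.6434 0.1789 0.02  ]
 [0.6534 0.2637 0.02  ]] [[0.6331 0.0955 0.036 ]
 [0.6432 0.1789 0.036 ]
 [0.6533 0.2625 0.036 ]]
[0.08540426 0.08535239] yaw -6.8886683883603395
[0.08399567 0.08427514] yaw -6.878579103558442
-7.059428987534819
scrFR from m2 fix axes -130.2 -117.8
scrFL from m2 fix axes -129.3 180.1
scrBL from m2 fix axes -8.5 177.8
knobtop from m2 fix axes -99.4 39.5
a from m2 fix axes -43.3 -80.7
b from m2 fix axes -48.3 6.6
c from m2 fix axes -45.2 82.8
disc from m2 fix axes -13.3 136.5
ex [ 0.99279156 -0.11985373  0.        ] ey [0.11985373 0.99279156 0.        ]
((24.755102157592773, 28.862245559692383), 18.35980987548828) (8, 11, 35, 37) 467.0
```

View pics/w2c.png

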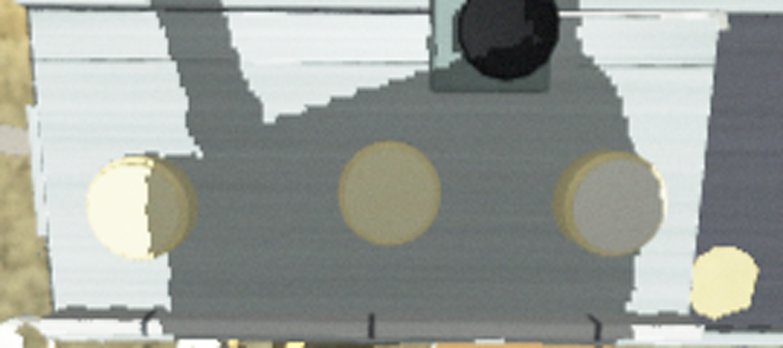

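The fence marks line up: measured spacing is 84–85 mm and the knob is where it should be, 99.4 mm in front of m2 against 100 expected. Pot positions relative to m2 along the fence are a −80.7, b +6.6 and c +82.8 mm. I'll grip b first and check the disc's height at the same time.

```bash
python3 - <<'E'
from h import *
d=np.load("pics/w2.npz");t=np.load("pics/top0.npz")
def ray(K,P,uv):
    a=cast(K,P,uv,0)[0];o=P[:3,3];v=a-o;return o,v/np.linalg.norm(v)
def tri(u,v):
    o1,d1=ray(d["K"],d["P"],u);o2,d2=ray(t["intrinsics"],t["pose"],v)
    s=np.linalg.lstsq(np.c_[d1,-d2],o2-o1,rcond=None)[0];return (o1+s[0]*d1).round(4),(o2+s[1]*d2).round(4)
c=lambda x,y:(130+x/2.9,80+y/2.9); e=lambda x,y:(185+x/5,140+y/5)
print("disc",tri(c(725,282),e(150,78)));print("b",tri(c(389,192),e(368,152)));print("knob",tri(c(509,30),e(300,230)));print("c",tri(c(613,204),e(232,133)))
E
```

```text
disc (array([0.6458, 0.3147, 0.0261]), array([0.6442, 0.315 , 0.0258]))
b (array([0.5964, 0.1912, 0.0373]), array([0.5948, 0.1874, 0.0371]))
knob (array([0.5497, 0.2317, 0.0732]), array([0.5465, 0.2276, 0.0727]))
c (array([0.6077, 0.2659, 0.0532]), array([0.6059, 0.2658, 0.0529]))
```

>>> apply_moves:
  increments:
    - [21,3,0,0,0,0,87]
    - [21,3,0,0,0,0,87]
    - [0,0,20,0,0,0,87]
    - [0,0,30,0,0,0,87]
    - [0,0,30,0,0,0,87]
  squeeze: 4

```text
t: 3.05
ee_pos: [0.5958, 0.1914, 0.0951]
eef_rot: [0.056, 0.998, 0.0, 0.001]
contact_force: [1.1, -0.1, 0.2]
opening: 0.0604
grasp_force: 0.0
```

>>> apply_moves:
  increments:
    - [0,0,25,0,0,0,87]
    - [0,0,25,0,0,0,87]
    - [0,0,3,0,0,0,87]
    - [0,0,0,0,0,0,120]
    - [0,0,0,0,0,0,150]
  squeeze: 4

```text
t: 3.55
ee_pos: [0.5971, 0.1909, 0.0434]
eef_rot: [0.056, 0.998, 0.0, 0.001]
contact_force: [0.2, 0.2, -0.4]
opening: 0.0466
grasp_force: 0.0
```

>>> apply_moves:
  increments:
    - [0,0,0,0,0,0,160]
    - [0,0,0,0,0,0,160]
    - [0,0,0,0,0,0,160]

```text
t: 3.85
ee_pos: [0.5974, 0.1906, 0.0432]
eef_rot: [0.056, 0.998, 0.0, 0.001]
contact_force: [-0.1, 0.4, 5.0]
opening: 0.041
grasp_force: 4.0
```

>>> apply_moves:
  increments:
    - [-6,-2,0,0,0,0,160]
    - [-6,-2,0,0,0,0,160]
    - [-6,-2,0,0,0,0,160]
    - [-5,0,0,0,0,0,160]
    - [0,0,0,0,0,0,160]

```text
t: 4.35
ee_pos: [0.6199, 0.1817, 0.0429]
eef_rot: [0.057, 0.998, 0.0, 0.001]
contact_force: [2.1, -0.4, 4.3]
opening: 0.0409
grasp_force: 4.0
```

>>> apply_moves:
  increments:
    - [-2,0,0,0,0,0,160]
    - [0,0,0,0,0,0,160]

```text
t: 4.55
ee_pos: [0.6209, 0.1816, 0.0425]
eef_rot: [0.056, 0.998, 0.0, 0.0]
contact_force: [-1.2, -0.5, 5.7]
opening: 0.0408
grasp_force: 4.0
```

>>> apply_moves:
  increments:
    - [-2,0,0,0,0,0,160]
    - [0,0,0,0,0,0,160]

```text
t: 4.75
ee_pos: [0.6227, 0.1814, 0.0424]
eef_rot: [0.056, 0.998, 0.0, 0.0]
contact_force: [-2.4, -0.6, 5.3]
opening: 0.0405
grasp_force: 4.0
```

>>> apply_moves:
  increments:
    - [-2,0,0,0,0,0,160]
    - [0,0,0,0,0,0,160]

```text
t: 4.95
ee_pos: [0.6245, 0.1812, 0.0422]
eef_rot: [0.056, 0.998, 0.0, -0.0]
contact_force: [-3.2, 0.6, 5.6]
opening: 0.041
grasp_force: 4.0
```

>>> apply_moves:
  increments:
    - [-2,0,0,0,0,0,160]
    - [0,0,0,0,0,0,160]

```text
t: 5.15
ee_pos: [0.6261, 0.181, 0.0417]
eef_rot: [0.056, 0.998, -0.0, -0.001]
contact_force: [-5.2, 1.1, 2.5]
opening: 0.0407
grasp_force: 4.0
```

>>> apply_moves:
  increments:
    - [0,0,0,0,0,0,120]
    - [0,0,0,0,0,0,87]
    - [0,0,0,0,0,0,87]
    - [0,0,-20,0,0,0,87]
    - [0,0,-20,0,0,0,87]

```text
t: 5.65
ee_pos: [0.6267, 0.1808, 0.0819]
eef_rot: [0.056, 0.998, -0.0, -0.0]
contact_force: [-0.1, 0.2, 0.4]
opening: 0.0602
grasp_force: 0.0
```

>>> apply_moves:
  increments:
    - [0,-25,0,0,0,0,87]
    - [9,-25,0,0,0,0,87]
    - [9,-20,0,0,0,0,87]
    - [9,-10,0,0,0,0,87]
    - [0,0,0,0,0,0,87]

```text
t: 6.15
ee_pos: [0.5902, 0.1033, 0.082]
eef_rot: [0.057, 0.998, -0.0, -0.0]
contact_force: [0.5, -0.4, -0.4]
opening: 0.0605
grasp_force: 0.0
```

>>> apply_moves:
  increments:
    - [0,0,20,0,0,0,87]
    - [0,0,20,0,0,0,87]
    - [0,0,0,0,0,0,87]
    - [0,0,0,0,0,0,120]
    - [0,0,0,0,0,0,150]

```text
t: 6.65
ee_pos: [0.5918, 0.1047, 0.0428]
eef_rot: [0.056, 0.998, 0.0, 0.001]
contact_force: [0.2, -0.1, 0.7]
opening: 0.0472
grasp_force: 0.0
```

>>> apply_moves:
  increments:
    - [0,0,0,0,0,0,160]
    - [0,0,0,0,0,0,160]
    - [0,0,0,0,0,0,160]

```text
t: 6.95
ee_pos: [0.5917, 0.1046, 0.0428]
eef_rot: [0.056, 0.998, 0.0, 0.001]
contact_force: [-0.0, 1.2, 6.5]
opening: 0.0407
grasp_force: 4.0
```

>>> apply_moves:
  increments:
    - [-6,-2,0,0,0,0,160]
    - [-6,-2,0,0,0,0,160]
    - [-6,-1,0,0,0,0,160]
    - [-2,0,0,0,0,0,160]
    - [0,0,0,0,0,0,160]

```text
t: 7.45
ee_pos: [0.6106, 0.0971, 0.0423]
eef_rot: [0.056, 0.998, -0.0, 0.0]
contact_force: [0.3, -0.7, 4.7]
opening: 0.0408
grasp_force: 4.0
```

>>> apply_moves:
  increments:
    - [-2,0,0,0,0,0,160]
    - [-2,0,0,0,0,0,160]
    - [-1,0,0,0,0,0,160]
    - [0,0,0,0,0,0,160]

```text
t: 7.85
ee_pos: [0.6143, 0.0968, 0.0417]
eef_rot: [0.056, 0.998, -0.0, -0.001]
contact_force: [-4.4, 1.0, 1.7]
opening: 0.0407
grasp_force: 4.0
```

>>> apply_moves:
  increments:
    - [0,0,0,0,0,0,120]
    - [0,0,0,0,0,0,87]
    - [0,0,0,0,0,0,87]
    - [0,0,-25,0,0,0,87]
    - [0,0,-25,0,0,0,87]

```text
t: 8.35
ee_pos: [0.6149, 0.0966, 0.092]
eef_rot: [0.056, 0.998, -0.0, -0.001]
contact_force: [0.8, 0.4, 0.1]
opening: 0.0601
grasp_force: 0.0
```

>>> apply_moves:
  increments:
    - [5,36,0,0,0,0,87]
    - [5,36,0,0,0,0,87]
    - [5,36,0,0,0,0,87]
    - [6,36,0,0,0,0,87]
    - [5,23,0,0,0,0,87]

```text
t: 8.85
ee_pos: [0.6082, 0.268, 0.092]
eef_rot: [0.056, 0.998, 0.0, 0.0]
contact_force: [0.1, -1.1, 0.3]
opening: 0.0601
grasp_force: 0.0
```

>>> apply_moves:
  increments:
    - [0,0,0,0,0,0,87]
    - [0,0,20,0,0,0,87]

```text
t: 9.05
ee_pos: [0.6098, 0.2665, 0.0739]
eef_rot: [0.056, 0.998, 0.001, 0.002]
contact_force: [0.6, 0.3, -0.0]
opening: 0.0605
grasp_force: 0.0
```

>>> apply_moves:
  increments:
    - [0,0,20,0,0,0,87]
    - [0,0,12,0,0,0,87]
    - [0,0,0,0,0,0,110]
    - [0,0,0,0,0,0,140]
    - [0,0,0,0,0,0,160]

```text
t: 9.55
ee_pos: [0.6087, 0.2655, 0.0408]
eef_rot: [0.057, 0.998, 0.0, 0.0]
contact_force: [0.0, 0.6, -0.1]
opening: 0.0409
grasp_force: 4.0
```

>>> apply_moves:
  increments:
    - [0,0,0,0,0,0,160]
    - [0,0,0,0,0,0,160]
    - [0,0,0,0,0,0,160]

```text
t: 9.85
ee_pos: [0.6087, 0.2656, 0.0407]
eef_rot: [0.056, 0.998, 0.0, 0.001]
contact_force: [-0.1, -1.0, 6.3]
opening: 0.0407
grasp_force: 4.0
```

>>> apply_moves:
  increments:
    - [-6,1,0,0,0,0,160]
    - [-6,1,0,0,0,0,160]
    - [-6,1,0,0,0,0,160]
    - [-4,0,0,0,0,0,160]
    - [0,0,0,0,0,0,160]

```text
t: 10.35
ee_pos: [0.631, 0.2661, 0.0403]
eef_rot: [0.056, 0.998, 0.0, 0.0]
contact_force: [1.2, -0.1, 4.6]
opening: 0.0412
grasp_force: 4.0
```

>>> apply_moves:
  increments:
    - [-2,0,0,0,0,0,160]
    - [-2,0,0,0,0,0,160]
    - [-1,0,0,0,0,0,160]
    - [0,0,0,0,0,0,160]

```text
t: 10.75
ee_pos: [0.6347, 0.2655, 0.0397]
eef_rot: [0.056, 0.998, -0.0, -0.001]
contact_force: [-4.4, 0.4, 2.7]
opening: 0.0409
grasp_force: 4.0
```

>>> apply_moves:
  increments:
    - [0,0,0,0,0,0,120]
    - [0,0,0,0,0,0,120]
    - [0,0,-20,0,0,0,120]
    - [0,0,-25,0,0,0,100]
    - [-4,-20,-30,0,0,0,87]

```text
t: 11.25
ee_pos: [0.6366, 0.2465, 0.115]
eef_rot: [0.055, 0.998, 0.0, -0.0]
contact_force: [0.4, -0.9, 0.5]
opening: 0.0593
grasp_force: 0.0
```

>>> apply_moves:
  increments:
    - [-4,-20,-30,0,0,0,87]
    - [-4,-22,-30,0,0,0,87]
    - [0,-22,0,0,0,0,87]
    - [0,0,0,0,0,0,87]
    - [0,0,0,0,0,0,87]

```text
t: 11.75
ee_pos: [0.6379, 0.1804, 0.1748]
eef_rot: [0.057, 0.998, 0.0, 0.0]
contact_force: [-0.3, -0.6, -0.8]
opening: 0.0601
grasp_force: 0.0
```

```bash
python3 - <<'E'
from h import *
s=status.observe();print(s["t"],s["ee_pos"],s["eef_rot"],np.abs(s["qd"]).max())
f,K,P=wrist("w3")
c=cv2.resize(f[50:205,130:400,::-1],None,fx=2.9,fy=2.9,interpolation=cv2.INTER_CUBIC);cv2.imwrite("pics/w3c.png",c)
E
```

```text
11.75 [0.63789949 0.18041052 0.17484291] [5.68427324e-02 9.98383144e-01 3.33329613e-05 5.07816645e-06] 0.019088262684596707
```

View pics/w3c.png

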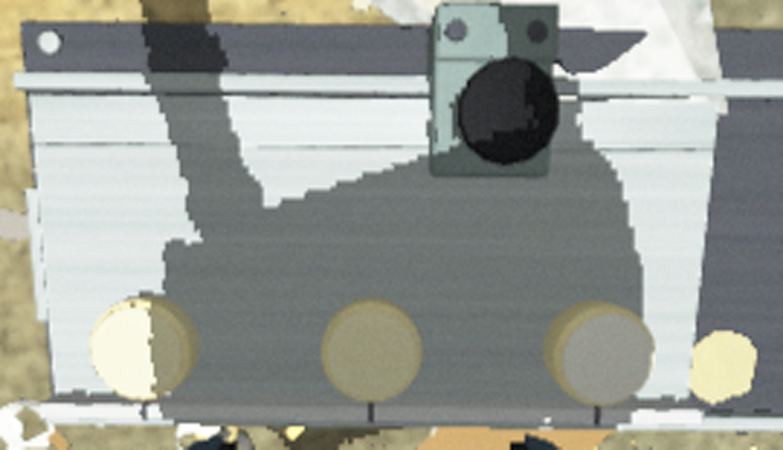

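The pots now stand at the fence at (141,350), (371,350) and (608,352). The marks run down the fence at (146,408), (372,410) and (597,410). I'll convert these to offsets.

```bash
python3 - <<'E'
from h import *
d=np.load("pics/w3.npz");f,K,P=d["frame"],d["K"],d["P"]
c=lambda x,y:(130+(x+.5)/2.9-.5,50+(y+.5)/2.9-.5)
ex=np.array([.9928,-.1199,0]);ey=np.array([.1199,.9928,0])
g=cv2.cvtColor(f,cv2.COLOR_RGB2GRAY).astype(int)
for k in (180,257,335): print(k,g[187:197:2,k-5:k+6].tolist())
m=cast(K,P,[c(146,404),c(371.5,404),c(597.5,404)],.036)
p=[cast(K,P,c(*q),z)[0] for q,z in [((141,349),.045),((371,350.5),.045),((608,353),.048)]]
print((np.diff(m,axis=0)@ey).round(4))
for a,b in zip(m,p): print(((b-a)@ex*1e3).round(1),((b-a)@ey*1e3).round(1))
b=f.astype(int)
for r,lo,hi in((170,155,202),(170,235,282),(171,312,362)): print((b[r,lo:hi,0]-b[r,lo:hi,2]).tolist())
E
```

```text
180 [[191, 197, 184, 202, 225, 202, 199, 184, 174, 123, 118], [151, 204, 199, 181, 96, 101, 138, 195, 194, 181, 122], [245, 245, 239, 182, 108, 170, 245, 245, 245, 237, 133], [244, 244, 242, 215, 107, 163, 244, 244, 243, 245, 235], [230, 230, 229, 227, 215, 212, 221, 223, 224, 223, 224]]
257 [[129, 137, 140, 142, 139, 142, 140, 139, 142, 146, 138], [117, 113, 116, 114, 111, 65, 70, 114, 116, 118, 117], [135, 136, 137, 136, 124, 64, 77, 136, 134, 132, 133], [136, 135, 133, 136, 124, 65, 74, 135, 135, 134, 138], [122, 120, 120, 120, 111, 87, 81, 114, 115, 113, 113]]
335 [[138, 140, 142, 147, 150, 147, 148, 147, 149, 150, 147], [118, 120, 126, 126, 128, 123, 126, 139, 138, 132, 132], [131, 132, 127, 130, 120, 77, 66, 116, 133, 132, 131], [135, 138, 134, 131, 122, 65, 67, 120, 134, 138, 133], [132, 133, 138, 139, 122, 51, 79, 137, 137, 139, 139]]
[0.084  0.0842]
-22.3 2.0
-21.7 -0.3
-21.4 -1.1
[-4, -5, -5, -4, -3, 1, 42, 19, 19, 20, 20, 19, 19, 21, 20, 19, 19, 21, 19, 21, 20, 19, 19, 20, 20, 20, 29, 29, 34, 28, 32, 29, 28, 30, 29, 31, 30, 35, 44, 44, 41, 31, 31, 23, -4, -6, -8]
[-6, -5, -7, -8, -6, 10, 45, 42, 32, 31, 31, 31, 31, 30, 31, 31, 30, 32, 31, 31, 31, 31, 30, 29, 34, 30, 31, 31, 32, 31, 28, 29, 30, 31, 33, 29, 30, 31, 39, 35, 14, -3, -3, -2, -5, -4, -4]
[-4, -6, -4, -5, 0, 20, 37, 36, 43, 42, 46, 42, 22, 9, 9, 10, 7, 6, 9, 10, 7, 9, 5, 8, 7, 10, 11, 8, 7, 8, 8, 9, 9, 10, 9, 8, 10, 6, 11, 8, 7, 11, 18, 30, 1, -6, -6, -6, -7, -4]
```

Allowing for lid edges and height, the offsets are within about 1 mm, and the arm readings give 85.0 mm spacing between pots. All three pushes met the fence with 4–5 N. Next is the knob at (0.549, 0.230).

>>> apply_moves:
  increments:
    - [24,10,0,0,0,0,87]
    - [24,10,0,0,0,0,87]
    - [24,10,0,0,0,0,87]
    - [22,9,0,0,0,0,87]
    - [0,0,0,0,0,0,87]
  squeeze: 30

```text
t: 12.3
ee_pos: [0.5462, 0.232, 0.1744]
eef_rot: [0.055, 0.998, -0.0, -0.001]
contact_force: [0.4, -0.3, 0.5]
opening: 0.0599
grasp_force: 0.0
```

>>> apply_moves:
  increments:
    - [0,0,25,0,0,0,87]
    - [0,0,25,0,0,0,87]
    - [0,0,25,0,0,0,87]
    - [0,0,0,0,0,0,87]
    - [0,0,0,0,0,0,87]

```text
t: 12.8
ee_pos: [0.5492, 0.2302, 0.0999]
eef_rot: [0.056, 0.998, -0.0, -0.0]
contact_force: [0.7, 0.6, 0.3]
opening: 0.0603
grasp_force: 0.0
```

>>> apply_moves:
  increments:
    - [0,0,15,0,0,0,87]
    - [0,0,12,0,0,0,87]
    - [0,0,1,0,0,0,87]
    - [0,0,0,0,0,0,130]
    - [0,0,0,0,0,0,160]

```text
t: 13.3
ee_pos: [0.5493, 0.2301, 0.0726]
eef_rot: [0.056, 0.998, 0.0, 0.0]
contact_force: [0.2, -1.1, -0.3]
opening: 0.0469
grasp_force: 0.0
```

>>> apply_moves:
  increments:
    - [0,0,0,0,0,0,190]
    - [0,0,0,0,0,0,220]
    - [0,0,0,0,0,0,230]
    - [0,0,0,0,0,0,230]

```text
t: 13.7
ee_pos: [0.5492, 0.2302, 0.0722]
eef_rot: [0.056, 0.998, 0.0, 0.0]
contact_force: [-0.8, 3.5, 4.9]
opening: 0.0284
grasp_force: 30.0
```

>>> apply_moves:
  increments:
    - [0,0,0,0,0,0,255]
    - [0,0,-2,0,0,0,255]
    - [0,0,-2,0,0,0,255]
    - [0,0,0,0,0,0,255]
  squeeze: 45

```text
t: 14.1
ee_pos: [0.5491, 0.2302, 0.0759]
eef_rot: [0.056, 0.998, 0.0, 0.0]
contact_force: [3.2, 5.2, -3.0]
opening: 0.0278
grasp_force: 45.0
```

>>> apply_moves:
  increments:
    - [0,0,-3,0,0,0,255]
    - [0,0,-3,0,0,0,255]
    - [0,0,-3,0,0,0,255]
    - [0,0,-3,0,0,0,255]
    - [0,0,0,0,0,0,255]

```text
t: 14.6
ee_pos: [0.549, 0.2302, 0.0879]
eef_rot: [0.056, 0.998, 0.0, 0.0]
contact_force: [3.7, 5.1, -7.5]
opening: 0.0274
grasp_force: 45.0
```

>>> apply_moves:
  increments:
    - [0,0,-2,0,0,0,255]
    - [0,0,-1,0,0,0,255]
    - [0,0,0,0,0,0,255]
    - [0,0,0,0,0,0,255]

```text
t: 15.0
ee_pos: [0.549, 0.2302, 0.0905]
eef_rot: [0.056, 0.998, 0.0, 0.0]
contact_force: [2.6, 5.5, -8.8]
opening: 0.0275
grasp_force: 45.0
```

>>> apply_moves:
  increments:
    - [0,0,-1,0,0,0,255]
    - [0,0,0,0,0,0,255]
    - [0,0,0,0,0,0,255]

```text
t: 15.3
ee_pos: [0.549, 0.2302, 0.0916]
eef_rot: [0.056, 0.998, 0.0, 0.0]
contact_force: [3.0, 5.1, -6.6]
opening: 0.0278
grasp_force: 45.0
```

>>> apply_moves:
  increments:
    - [0,0,-1,0,0,0,255]
    - [0,0,0,0,0,0,255]
    - [0,0,0,0,0,0,255]

```text
t: 15.6
ee_pos: [0.5491, 0.2302, 0.0925]
eef_rot: [0.056, 0.998, 0.0, 0.0]
contact_force: [4.7, 5.2, -9.5]
opening: 0.0274
grasp_force: 45.0
```

>>> apply_moves:
  increments:
    - [0,0,-1,0,0,0,255]
    - [0,0,0,0,0,0,255]
    - [0,0,0,0,0,0,255]

```text
t: 15.9
ee_pos: [0.549, 0.2302, 0.0927]
eef_rot: [0.056, 0.998, 0.0, -0.0]
contact_force: [8.1, 7.4, -23.6]
opening: 0.0278
grasp_force: 45.0
```

>>> apply_moves:
  increments:
    - [0,0,0.3,0,0,0,255]
    - [0,0,0,0,0,0,255]
    - [0,0,0,0,0,0,255]
    - [0,0,0,0,0,0,255]
    - [0,0,0,0,0,0,255]

```text
t: 16.4
ee_pos: [0.549, 0.2302, 0.0926]
eef_rot: [0.056, 0.998, 0.0, -0.0]
contact_force: [6.8, 6.3, -18.1]
opening: 0.0278
grasp_force: 45.0
```

>>> apply_moves:
  increments:
    - [0,0,0,0,0,0,255]
    - [0,0,0,0,0,0,255]
    - [0,0,0,0,0,0,255]
    - [0,0,0,0,0,0,255]
    - [0,0,0,0,0,0,255]

```text
t: 16.9
ee_pos: [0.549, 0.2302, 0.0926]
eef_rot: [0.056, 0.998, 0.0, -0.0]
contact_force: [7.1, 6.5, -18.3]
opening: 0.0275
grasp_force: 45.0
```

>>> apply_moves:
  increments:
    - [0,0,0,0,0,0,255]
    - [0,0,0,0,0,0,255]
    - [0,0,0,0,0,0,255]
    - [0,0,0,0,0,0,255]
    - [0,0,0,0,0,0,255]

```text
t: 17.4
ee_pos: [0.549, 0.2302, 0.0926]
eef_rot: [0.056, 0.998, 0.0, -0.0]
contact_force: [5.8, 6.4, -19.7]
opening: 0.0276
grasp_force: 45.0
```

```bash
python3 - <<'E'
from h import *
f,K,P=wrist("w4")
s=viewer.camera("scene")["frame"][100:300,180:380,::-1]; t=viewer.camera("top")["frame"][130:230,185:345,::-1]
np.save("pics/top4.npy",t)
a=cv2.resize(s,(400,400),interpolation=cv2.INTER_CUBIC);b=cv2.resize(t,(400,250),interpolation=cv2.INTER_CUBIC)
c=cv2.resize(f[:,:,::-1],(400,300)); w=np.zeros((560,800,3),np.uint8);w[:400,:400]=a;w[:250,400:]=b;w[250:550,400:]=c
cv2.imwrite("pics/m4.png",w)
E
```

```text
(no output)
```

View pics/m4.png

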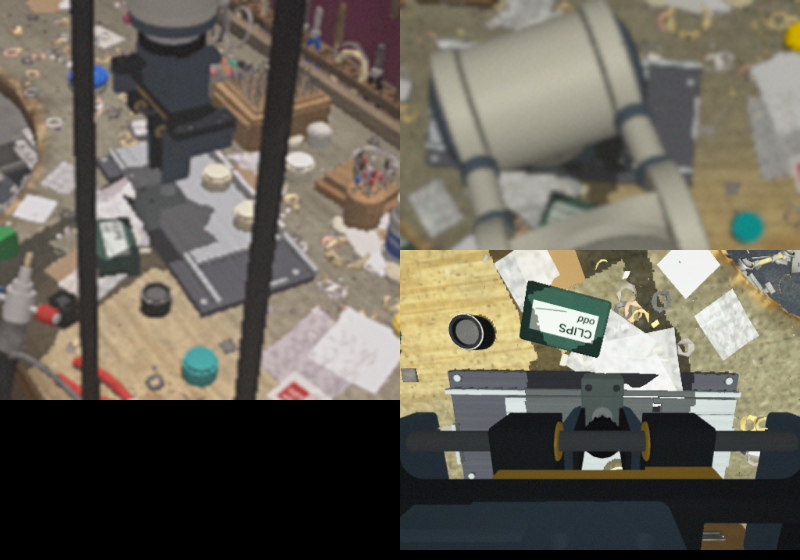

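The scene view shows the tray has moved left, with dark plate exposed at its right end and the pots at the fence at (215,177) and (243,210). I'll measure how far it travelled.

```bash
python3 - <<'E'
from h import *
d=np.load("pics/w4.npz");f,K,P=d["frame"],d["K"],d["P"]
c=f[150:310,50:460,::-1];cv2.imwrite("pics/w4c.png",cv2.resize(c,None,fx=1.95,fy=1.95,interpolation=cv2.INTER_CUBIC))
E
```

```text
(no output)
```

View pics/w4c.png

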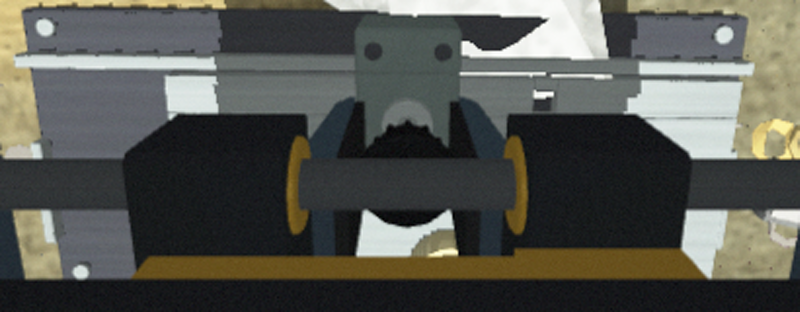

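```bash
python3 - <<'E'
from h import *
ex=np.array([.9928,-.1199,0]);ey=np.array([.1199,.9928,0])
def rep(n,sc,ox,oy,L):
    d=np.load(f"pics/{n}.npz");K,P=d["K"],d["P"]
    for nm,(x,y),z in L:
        r=cast(K,P,(ox+(x+.5)/sc-.5,oy+(y+.5)/sc-.5),z)[0]; print(n,nm,r.round(4),"ex",(r@ex).round(4),"ey",(r@ey).round(4))
rep("w3",2.9,130,50,[("R",(33,150),.02),("L",(714,150),.02),("R",(28,100),.02),("L",(718,115),.02),("scrFR",(49,42),.01)])
rep("w4",1.95,50,150,[("R",(166,95),.02),("L",(741,95),.02),("R",(166,78),.02),("scrFR",(45,27),.01),("scrFL",(723,35),.01),("scrBR",(81,272),.01),("hole",(544,97),.02),("potedge",(414,247),.04)])
s=status.observe();print(s["t"],s["ee_pos"],s["contact_force"],s["opening"],s["grasp_force"])
E
```

```text
w3 R [0.5371 0.0671 0.02  ] ex 0.5252 ey 0.131
w3 L [0.5655 0.3141 0.02  ] ex 0.5238 ey 0.3796
w3 R [0.52  0.069 0.02 ] ex 0.508 ey 0.1308
w3 L [0.5535 0.3157 0.02  ] ex 0.5117 ey 0.3798
w3 scrFR [0.4995 0.077  0.01  ] ex 0.4867 ey 0.1364
w4 R [0.5338 0.1275 0.02  ] ex 0.5146 ey 0.1906
w4 L [0.5619 0.374  0.02  ] ex 0.513 ey 0.4387
w4 R [0.5263 0.1291 0.02  ] ex 0.5071 ey 0.1913
w4 scrFR [0.4997 0.0767 0.01  ] ex 0.4869 ey 0.1361
w4 scrFL [0.5369 0.3714 0.01  ] ex 0.4885 ey 0.4331
w4 scrBR [0.6195 0.0618 0.01  ] ex 0.6076 ey 0.1356
w4 hole [0.5531 0.2895 0.02  ] ex 0.5145 ey 0.3537
w4 potedge [0.6064 0.2268 0.04  ] ex 0.5749 ey 0.2979
17.55 [0.54898066 0.23017853 0.09260899] [  7.29536692   5.96566281 -18.29496029] 0.027666949076626847 44.995688796043396
```

```bash
python3 - <<'E'
from h import *
c=viewer.camera("scene");K,P=np.array(c["intrinsics"]),np.array(c["pose"])
T=np.array([[.6126,.0974,.045],[.6230,.1814,.045],[.6330,.2656,.048]])+.06*np.array([.1199,.9928,0])
print("predicted px",proj(K,P,T).round(1).tolist())
hsv=cv2.cvtColor(c["frame"],cv2.COLOR_RGB2HSV);m=cv2.inRange(hsv,(15,25,150),(35,140,255))[165:240,265:330]
n,_,st,ce=cv2.connectedComponentsWithStats(m)
print([(st[i].tolist(),(ce[i]+[265,165]).round(1).tolist()) for i in range(1,n) if st[i,4]>40])
E
```

```text
predicted px [[304.2, 202.4], [287.8, 183.5], [273.0, 165.6]]
[([16, 16, 16, 11, 125], [288.3, 186.4]), ([56, 27, 9, 13, 60], [325.4, 198.6]), ([32, 35, 10, 12, 87], [302.1, 205.1])]
```

```bash
python3 -c "
from plant import hand_in
print(hand_in())"
```

```text
the job is handed in; nothing more can be done
None
```

I handed the job in at about 17.6 s: all three pots were set at their marks to within about 1 mm, and the tray ran about 59.8 mm to its left stop. The knob is still gripped at 45 N (by its rim, opening 28 mm) and held up against its hard stop; after the run the cameras showed two pots in place, but the left-hand one was hidden behind the gripper and not checked.

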